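# Press the sprung tilt plate level and bolt it down

## Robot

A 6-joint arm with a two-finger parallel gripper is mounted at the origin on a cart in front of the work surface, level with it; the furniture and walls round the work are solid. World frame = base frame: x ahead of the robot, y to its left, z up, the work surface at z = 0. Lengths are in m, angles in degrees, forces in N, time in s.
With the tool pointing down it reaches from about 0.4 to 0.825 m from the base axis. Payload 7 kg.
Tool frame: the origin (TCP) lies at the very end of the fingers, on their centre line; the grasp point (between the pads) lies r.pinch_z behind it (r.pinch_z is the distance from the TCP to the grasp point, in m); z points along the fingers, y is the direction in which the jaws open and shut (so a half turn about z gives the same grasp; the last joint's range is limited). The gripper opens to 88 mm and grips with 3 to 60 N. Pads are 19 mm wide; open, the fingers measure 130 mm over their backs; the gripper's body (78 mm by 193 mm) begins 47 mm behind the grasp point.
Start: joints at [-55.342, 20.546, 0.682, 0, -70.136, -16.507], TCP at [0.21, -0.641, 0.227] pointing down, gripper open.
Joint ranges: [-176.03, 176.03], [-82.01, 121.73], [-58.28, 71.71], [-173.87, 95.51], [-174.79, -0.11], [-173.66, 173.66]. Speed limits (degrees/s): [136.94, 136.94, 172.46, 180, 180, 180].

## Interface

Orientations are given as [roll, pitch, yaw] about the fixed x, y, z axes, in that order (R = Rz(yaw) Ry(pitch) Rx(roll)).
In Python, from plant import r gives the robot as it stands. The module is installed in compiled form; this text tells all that it offers.
- The arm moves only by the tool servo_tool, never from a script. Its argument "steps" is a list of rows, each a list of 5 numbers: the finger opening in cm, from 0 to 8.76, then the shift along the tool's x, y, z in cm, then the turn about the tool's z in degrees. In form: [[fingers, x, y, z, spin], ...]. A call has 1 to 8 rows; each row shifts and turns the commanded pose from where the row before left it, along the tool's axes as they then stand; what a row does not reach is not made up. A row lasts 1/8 s, in which the tool goes at most 62.5 mm and 10.7 degrees, less where a joint would pass 70% of its speed; a pose out of reach is approached as far as the arm can. A call with a gripper value outside its range is refused whole. The fingers move at their own pace and stop on an object; "squeeze" is the grip in N (left out, the last holds). Time passes only in rows, so rows that do not move let the fingers close. It gives the time, the measured TCP pose, the force and the opening at its end, in the units of the state.
- r.get_state(): the state, without advancing time (a new reading comes with each control period).
- r.capture(name): name is "scene" or "top" or "wrist"; returns the picture (384x512x3 uint8, red, green, blue); there is no depth.
- r.calibration(name): a dict with "K" (3x3 intrinsics, pixels), "rvec" (rotation vector, rad) and "tvec" (3), from world to camera coordinates, as OpenCV has them; the wrist camera has in their place "tool_from_camera" (4x4, takes a point from camera to tool coordinates, whose origin is the TCP and whose axes are the flange's). Camera axes: x right, y down, z forward; pixel columns grow to the right and rows downward; lengths in m; the calibration is good to about 2 mm. The wrist camera is an equidistant fisheye: a pixel r from the principal point sees the ray r / f radians off the axis. A picture is of the moment at which its call begins: read the wrist's pose just before it. calibration takes no time and is no camera call.
- r.close_job(): hands the job in, once; it reports no verdict.
The state is a dict: "time_s": time; "joints": joint angles; "qd": joint speeds; "joint_torque": joint torques, N m; "tcp_pos": TCP position; "eef_rot": TCP orientation; "contact_force": force on the tool from outside, world axes, zero at the start; "moment": the same for the moment, N m; "gripper_width": finger opening in m.
Only numpy, scipy, OpenCV 4.12 (cv2) and the standard library are available. Lean on these libraries where they do the work, as an engineer would, in place of code of your own. Each camera call takes 0.05 s, during which the arm holds its last target.

## Task

The sprung plate that carries the white housing stands tilted: press its far edge down until it rests on the rubber buffer and lies level (to about 3 degrees), and while you hold it there slide the red-knobbed bolt across, fully home under the yellow keeper, so that the plate stays level when you let go. Press with feeling: the buffer and keeper post must never take more than about 25 newtons, and leave the tape, screwdriver and orange tray where they lie.

Things in the scene. Friction and masses are not known exactly. Their poses are not given: they have to be found in the camera images.
- tilt_table: fixed grey base plate 200 x 250 x 12 mm carrying a hinged plate and its bolt; origin at the centre of its underside, on the bench. Its x points from the hinge to the plate's free (far) edge, y along the hinge towards the keeper post, z up. The hinge axis runs along y at x = -90, z = 50 mm.
- tilt_plate (a joint): angle of the aluminium plate (205 x 230 x 8 mm, white housing 45 mm high fixed on it), rad: 0 level (top 58 mm above the bench), 0.32 sprung up at rest, far edge raised. Pressed at the knob it starts at about 6 N, takes about 10 N held level, and springs back if let go. A rubber buffer stops it near level, up to 0.035 rad either side: to be felt, not computed.
- bolt (a joint): travel of the 10 mm square steel bolt on the plate along tilt_table's +y, m: 0 drawn back, 0.030 fully home. About 1.5 N friction; it stays where it is left. At 0 its blunt nose ends 8 mm short of the keeper; it passes under the keeper only while the plate is pressed onto the buffer or within about 1 mm of it.
- bolt_knob (a point): mid-height of the bolt's red knob, a stem 16 mm in diameter, 34 mm tall, square to the plate; in the plate's frame 165 mm from the hinge axis and 45 mm above it. Site z is square to the plate, y the sliding direction. The stem stands on a steel flange 48 mm in diameter, upper face 17 mm below this point: fingertips can press on it beside the stem and push the stem along.
- latch_post: fixed post at the plate's far +y corner; origin and axes as tilt_table, post at x = 75, y = 170 mm. Its head, locked by hand within 6 mm of nominal height (not shown by this pose), carries an 18 mm rubber buffer under the plate (top nominally at z = 50 mm) and the yellow keeper tongue (top nominally z = 85 mm), whose underside clears the bolt by 1.5 mm when the plate is on the buffer.
- masking_tape: bystander: roll of masking tape 64 mm across, 19 mm high, lying flat on the -y side of the table; origin under its centre
- driver: bystander: small yellow and black screwdriver 135 mm long, lying beyond the post; origin under its middle
- parts_tray: bystander: orange card tray 126 x 92 x 44 mm with a black device in it; origin under its centre

How it is judged:
By the outcome, as a careful person would: the job done as asked, in the order asked, and still so for the second after the job is handed in, with the robot touching nothing.
It also fails if it takes over 64 s, if anything falls off the work surface, if the arm or the gripper's body presses on something with over 40 N, if the wrist force passes 120 N, or if a joint passes its speed limit or range.

## Working session

There is one attempt and no reset: what is moved stays moved. The work goes in short steps, Python scripts to look and compute and a tool call to move; the robot and the scene stay as the last step left them, time stands still between calls to the robot, and variables do not carry over. Pictures are saved under pics/ and viewed, and the job is handed in when it is done.

Besides the shell and the picture viewer there is one more tool, called after "Request:" as a command line: name --pt "numbers of a row" for each row, then --argument value for the rest. servo_tool: Moves the arm, as the interface text tells. Its arguments: {"type":"object","properties":{"steps":{"type":"array","items":{"type":"array","items":{"type":"number"}}},"squeeze":{"type":"number"}},"required":["steps"]}

```bash
mkdir -p pics
python3 - <<'E'
from plant import r
import cv2
print(r.get_state()); print(r.pinch_z)
for n in ["scene","top","wrist"]:
    im=r.capture(n); cv2.imwrite(f"pics/{n}0.png",im[:,:,::-1]); print(n,r.calibration(n))
E
```

```text
{'time_s': 0.0, 'joints': array([-5.53410350e+01,  2.05917501e+01,  6.35313931e-01, -1.98813489e-02,
       -7.01369539e+01, -1.65050912e+01]), 'qd': array([ 0.05178328,  0.05058729,  0.02906236, -0.01299426, -0.01815051,
       -0.00149964]), 'joint_torque': array([ 2.50460238e-03, -5.82711482e+01,  2.93062466e+01,  6.99718729e+00,
        6.91790512e-03, -9.12208907e-05]), 'tcp_pos': array([ 0.21011391, -0.64095689,  0.22563159]), 'eef_rot': array([ 1.79905148e+02, -8.61497251e-03, -1.61852889e+02]), 'contact_force': array([ 0.33154386,  0.24141382, -0.48303725]), 'moment': array([-0.01263345,  0.00661797,  0.01992743]), 'gripper_width': 0.08775105193569595}
0.0188
scene {'K': array([[374.85148019,   0.        , 257.34754769],
       [  0.        , 374.85148019, 195.49523553],
       [  0.        ,   0.        ,   1.        ]]), 'rvec': array([ 2.09954709, -0.82606169,  0.40690072]), 'tvec': array([-0.34615466,  0.31483577,  0.63146958])}
top {'K': array([[424.11650214,   0.        , 255.38784358],
       [  0.        , 424.11650214, 189.10483443],
       [  0.        ,   0.        ,   1.        ]]), 'rvec': array([ 2.11581728, -2.10848021,  0.21849369]), 'tvec': array([0.04850219, 0.55118243, 1.07203525])}
wrist {'K': array([[297.31863964,   0.        , 251.38433909],
       [  0.        , 297.31863964, 190.56110391],
       [  0.        ,   0.        ,   1.        ]]), 'tool_from_camera': array([[-5.73080349e-05, -9.68390974e-01, -2.49437204e-01,
         6.80964012e-02],
       [ 9.99998942e-01, -4.18095397e-04,  1.39342419e-03,
        -2.88639443e-04],
       [-1.45366796e-03, -2.49436860e-01,  9.68389973e-01,
        -1.57556639e-01],
       [ 0.00000000e+00,  0.00000000e+00,  0.00000000e+00,
         1.00000000e+00]])}
```

View pics/scene0.png

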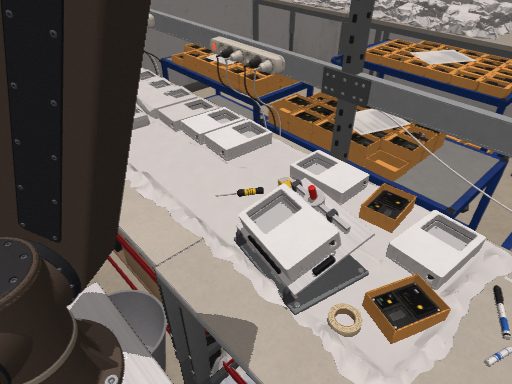

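View pics/top0.png

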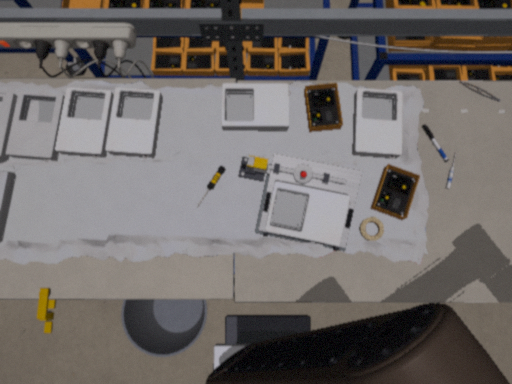

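View pics/wrist0.png

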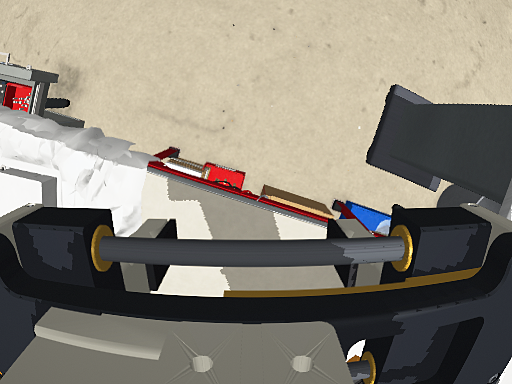

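The three views show the hinge side of the table facing the robot. The red knob is at about (303,174) in the top view and (312,190) in the scene view. The yellow keeper is at about (260,162) in the top view. Next I'll zoom in and triangulate.

```bash
cat > h.py <<'E'
import numpy as np, cv2
from plant import r
def ray(n,px,st=None):
    c=r.calibration(n); K=c["K"]
    if n=="wrist":
        from scipy.spatial.transform import Rotation as R
        T=c["tool_from_camera"]; d=np.array([px[0]-K[0,2],px[1]-K[1,2]]); rr=np.hypot(*d); th=rr/K[0,0]
        v=np.r_[d/max(rr,1e-9)*np.sin(th),np.cos(th)]
        Rt=R.from_euler('xyz',st["eef_rot"],degrees=True).as_matrix()
        return st["tcp_pos"]+Rt@T[:3,3], Rt@T[:3,:3]@v
    Rm=cv2.Rodrigues(c["rvec"])[0]; v=np.linalg.inv(K)@[px[0],px[1],1]
    v=Rm.T@v; return -Rm.T@c["tvec"], v/np.linalg.norm(v)
def tri(rays):
    A=np.zeros((3,3));b=np.zeros(3)
    for o,v in rays:
        P=np.eye(3)-np.outer(v,v);A+=P;b+=P@o
    x=np.linalg.solve(A,b); return x,[np.linalg.norm((np.eye(3)-np.outer(v,v))@(x-o)) for o,v in rays]
def plane(n,px,z,st=None):
    o,v=ray(n,px,st); return o+v*(z-o[2])/v[2]
def proj(n,p):
    c=r.calibration(n); return cv2.projectPoints(np.float64(p).reshape(-1,1,3),c["rvec"],c["tvec"],c["K"],None)[0].reshape(-1,2)
E
python3 - <<'E'
from h import *
for n,(x0,y0,w,h,s) in {"scene":(205,160,180,150,4),"top":(190,130,200,130,4)}.items():
    im=cv2.imread(f"pics/{n}0.png"); c=cv2.resize(im[y0:y0+h,x0:x0+w],None,fx=s,fy=s,interpolation=cv2.INTER_CUBIC); cv2.imwrite(f"pics/{n}0z.png",c)
    hsv=cv2.cvtColor(im,cv2.COLOR_BGR2HSV)
    m=((hsv[...,0]<8)|(hsv[...,0]>172))&(hsv[...,1]>150)&(hsv[...,2]>80)
    k,l,st,ce=cv2.connectedComponentsWithStats(m.astype(np.uint8))
    print(n,[(st[i].tolist(),ce[i].round(1).tolist()) for i in range(1,k) if st[i,4]>15])
    m=((hsv[...,0]>20)&(hsv[...,0]<30))&(hsv[...,1]>150)&(hsv[...,2]>100)
    k,l,st,ce=cv2.connectedComponentsWithStats(m.astype(np.uint8))
    print(n,'yellow',[(st[i].tolist(),ce[i].round(1).tolist()) for i in range(1,k) if st[i,4]>15])
E
```

```text
scene [([212, 43, 4, 7, 17], [213.4, 46.3]), ([308, 185, 9, 15, 84], [312.0, 191.8]), ([117, 234, 40, 50, 293], [136.8, 257.7]), ([108, 256, 29, 34, 119], [122.0, 273.3]), ([223, 359, 24, 25, 152], [233.6, 372.4])]
scene yellow [([278, 179, 14, 8, 44], [285.5, 182.5]), ([244, 188, 12, 7, 61], [249.8, 190.9]), ([417, 305, 6, 4, 17], [419.6, 306.6])]
top [([0, 42, 10, 5, 31], [4.8, 44.0]), ([301, 172, 5, 5, 21], [303.0, 174.0])]
top yellow [([420, 2, 6, 4, 17], [422.4, 3.5]), ([249, 157, 18, 12, 138], [259.7, 163.1]), ([211, 172, 10, 12, 52], [215.6, 177.6]), ([37, 288, 18, 45, 444], [44.6, 308.5])]
```

View pics/scene0z.png

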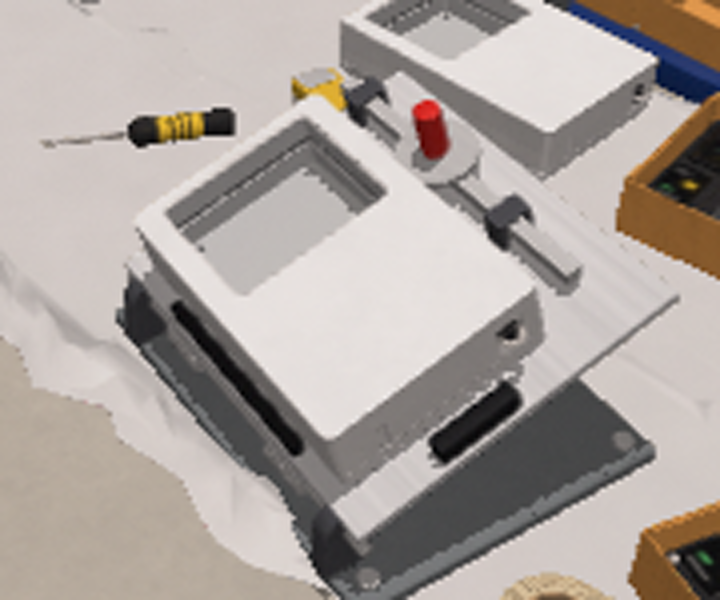

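View pics/top0z.png

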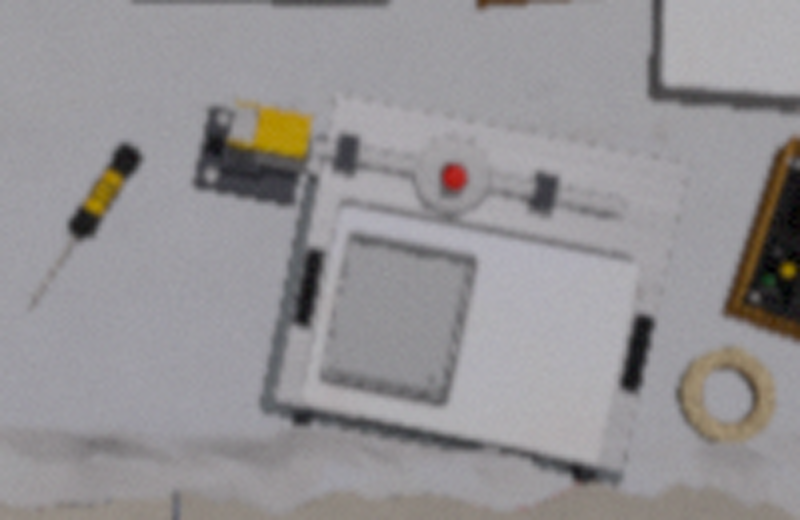

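Run:
```python
from h import *
p,e=tri([ray("scene",(312.2,192.)),ray("top",(303,174))]);print('knob',p,e)
T=lambda u,v:(190+u/4-.375,130+v/4-.375)
zb=0.050+165e-3*np.sin(.32)+.013*np.cos(.32)
a=plane("top",T(320,150),zb);b=plane("top",T(622,212),zb);print('bolt',a,b,np.degrees(np.arctan2(*(a-b)[[1,0]])))
# far edge of plate
zf=.05+.105*0+.195*np.sin(.32)
a=plane("top",T(338,97),zf);b=plane("top",T(683,158),zf);print('far',a,b,np.degrees(np.arctan2(*(a-b)[[1,0]])),np.linalg.norm(a-b))
a=plane("top",T(265,410),.012);b=plane("top",T(612,478),.012);print('near base',a,b,np.degrees(np.arctan2(*(a-b)[[1,0]])),np.linalg.norm(a-b))
S=lambda u,v:(205+u/4-.375,160+v/4-.375)
a=plane("scene",S(655,450),.012);print('base far right scene',a)
a=plane("scene",S(355,600),.012);print('base near right scene ~',a)
a=plane("scene",S(118,318),.012);print('base near left',a)
print('keeper',plane("top",(259.7,163.1),.085))
```

```text
knob [ 0.57159122 -0.06755986  0.14523176] [np.float64(0.0006938699620204901), np.float64(0.0006938699620205433)]
bolt [0.59650274 0.01421258 0.11424354] [ 0.55659774 -0.17689788  0.11424354] 78.20575999303826
far [0.63258421 0.00239946 0.11134048] [ 0.59278254 -0.21793295  0.11134048] 79.76030432622885 0.22389850657450244
near base [0.44121376 0.04872328 0.012     ] [ 0.39624892 -0.18490452  0.012     ] 79.10586132886245 0.23791549669932333
base far right scene [ 0.58526229 -0.22997538  0.012     ]
base near right scene ~ [ 0.39715996 -0.18454773  0.012     ]
base near left [0.43922637 0.04457181 0.012     ]
keeper [0.6150852  0.03929416 0.085     ]
```

Request:
servo_tool --pt "8.0 0 0 0 9.7" --pt "7 0 0 0 9.7" --pt "6 0 0 0 9.7" --pt "5 -1.5 3.9 0 0" --pt "4 -1.5 3.9 0 0" --pt "3 -1.5 3.9 0 0" --pt "3 -1.5 3.9 0 0" --pt "3 -1.5 3.9 0 0" --squeeze 10

```text
time_s: 1.15
tcp_pos: [0.3214, -0.4629, 0.2264]
eef_rot: [180.0, -0.0, 169.0]
contact_force: [0.3, -0.3, -0.7]
gripper_width: 0.0305
```

Request:
servo_tool --pt "3 -1.5 3.9 0 0" --pt "3 -1.5 3.9 0 0" --pt "3 -1.5 3.9 0 0" --pt "3 -1.5 3.9 0 0" --pt "3 -1.5 3.9 0 0" --pt "3 -1.5 3.9 0 0" --pt "3 -1.5 3.9 0 0" --pt "3 0 0 0 0"

```text
time_s: 2.15
tcp_pos: [0.477, -0.2142, 0.2264]
eef_rot: [180.0, -0.0, 169.2]
contact_force: [-0.5, 0.0, 0.2]
gripper_width: 0.0303
```

Request:
servo_tool --pt "3 -1.3 3.2 0 0" --pt "3 -1.3 3.2 0 0" --pt "3 -1.3 3.2 0 0" --pt "3 -1.3 3.2 0 0" --pt "3 -1.3 3.2 0 0" --pt "3 0 0 0 0"

```text
time_s: 2.9
tcp_pos: [0.5707, -0.0704, 0.226]
eef_rot: [-180.0, -0.0, 169.1]
contact_force: [-0.4, 0.6, 0.0]
gripper_width: 0.0299
```

Run:
```python
from h import *
st=r.get_state();print(st["time_s"],st["tcp_pos"],st["eef_rot"],st["contact_force"])
for n in ["scene","top","wrist"]:
    im=r.capture(n); cv2.imwrite(f"pics/{n}1.png",im[:,:,::-1])
im=cv2.imread("pics/scene1.png");cv2.imwrite("pics/scene1z.png",cv2.resize(im[120:270,205:385],None,fx=4,fy=4,interpolation=cv2.INTER_CUBIC))
```

```text
2.9 [ 0.5706911  -0.07037769  0.22596953] [-1.79985655e+02 -4.31299053e-02  1.69141377e+02] [-0.40578292  0.62718111  0.00242819]
```

View pics/wrist1.png

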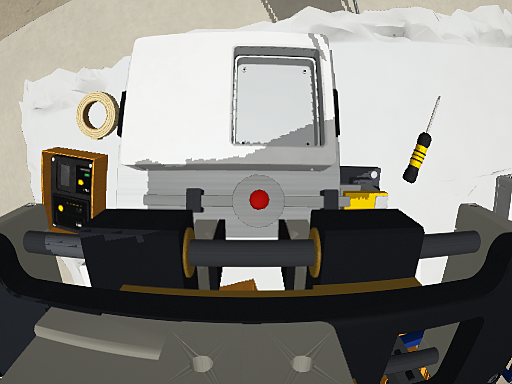

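View pics/scene1z.png

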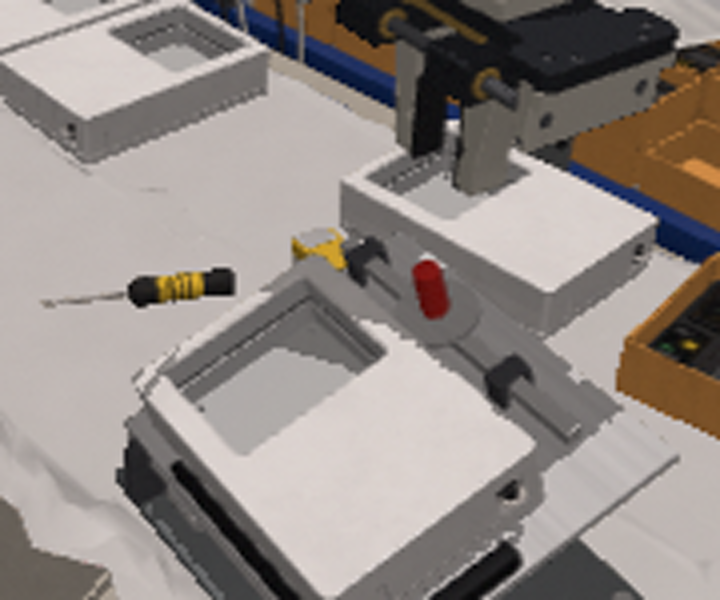

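Run:
```python
from h import *
from scipy.spatial.transform import Rotation as R
st=dict(tcp_pos=np.array([.57069,-.07038,.22597]),eef_rot=np.array([180,0,169.1]))
im=cv2.imread("pics/wrist1.png");hsv=cv2.cvtColor(im,cv2.COLOR_BGR2HSV)
m=((hsv[...,0]<8)|(hsv[...,0]>172))&(hsv[...,1]>150)&(hsv[...,2]>80)
k,l,s,ce=cv2.connectedComponentsWithStats(m.astype(np.uint8))
for i in range(1,k):
  if s[i,4]>15: print(s[i],ce[i])
c=ce[1+np.argmax(s[1:,4])]
for z in(.145,.161): 
  p=plane("wrist",c,z,st);print('knob',z,p, 'rel tool',R.from_euler('xyz',st["eef_rot"],degrees=True).as_matrix().T@(p-st["tcp_pos"]))
p,e=tri([ray("wrist",c,st),ray("scene",(312.2,192)),ray("top",(303,174))]);print(p,e)
cv2.imwrite("pics/wrist1z.png",cv2.resize(im[140:290,130:400],None,fx=2.9,fy=2.9,interpolation=cv2.INTER_CUBIC))
```

```text
[250 190  19  20 296] [258.8277027  199.26013514]
knob 0.145 [ 0.57270721 -0.06500174  0.145     ] rel tool [-0.00096381  0.00566267  0.08097   ]
knob 0.161 [ 0.56809438 -0.06454575  0.161     ] rel tool [0.00365202 0.00523818 0.06497   ]
[ 0.57242347 -0.06649602  0.14436996] [np.float64(0.001545408238149927), np.float64(0.0010233037268922653), np.float64(0.0013351461167669357)]
```

View pics/wrist1z.png

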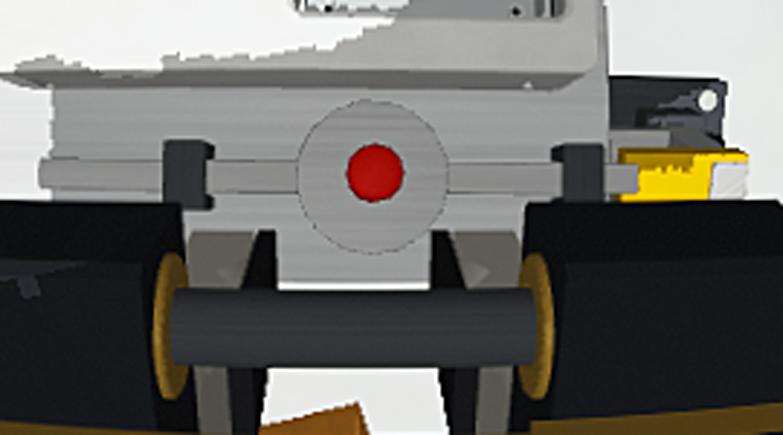

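Request:
servo_tool --pt "2 0 -0.8 0 0" --pt "1 0 -0.8 0 0" --pt "0 0 -0.8 0 0" --pt "0 0 -0.4 0 0" --pt "0 0 0 0 0" --pt "0 0 0 0 0"

```text
time_s: 3.8
tcp_pos: [0.5648, -0.0988, 0.2266]
eef_rot: [180.0, 0.0, 169.1]
contact_force: [-0.6, -0.2, -0.9]
gripper_width: 0.0006
```

Run:
```python
from h import *
st=dict(tcp_pos=np.array([.57069,-.07038,.22597]),eef_rot=np.array([180,0,169.1]))
W=lambda u,v:(130+u/2.9-.33,140+v/2.9-.33)
S=lambda u,v:(205+u/4-.375,120+v/4-.375)
T=lambda u,v:(190+u/4-.375,130+v/4-.375)
a=plane("wrist",W(45,172),.114,st);b=plane("wrist",W(634,180),.114,st);print('bolt',a,b,np.degrees(np.arctan2(*(b-a)[[1,0]])))
# housing far edge at z~.14
s=get=r.get_state();print(s["tcp_pos"],s["eef_rot"],s["gripper_width"],s["time_s"])
for n in ["scene","wrist"]:
    im=r.capture(n); cv2.imwrite(f"pics/{n}2.png",im[:,:,::-1])
im=cv2.imread("pics/scene2.png");cv2.imwrite("pics/scene2z.png",cv2.resize(im[110:230,255:385],None,fx=6,fy=5,interpolation=cv2.INTER_CUBIC))
im=cv2.imread("pics/wrist2.png");cv2.imwrite("pics/wrist2z.png",cv2.resize(im[140:330,150:390],None,fx=3.3,fy=3.1,interpolation=cv2.INTER_CUBIC))
```

```text
bolt [ 0.56059606 -0.17556718  0.114     ] [0.60110651 0.02003564 0.114     ] 78.29914297117978
[ 0.56479489 -0.09877746  0.22656689] [1.79996716e+02 7.71702320e-04 1.69050794e+02] 0.00058293416395328 3.8
```

View pics/wrist2z.png

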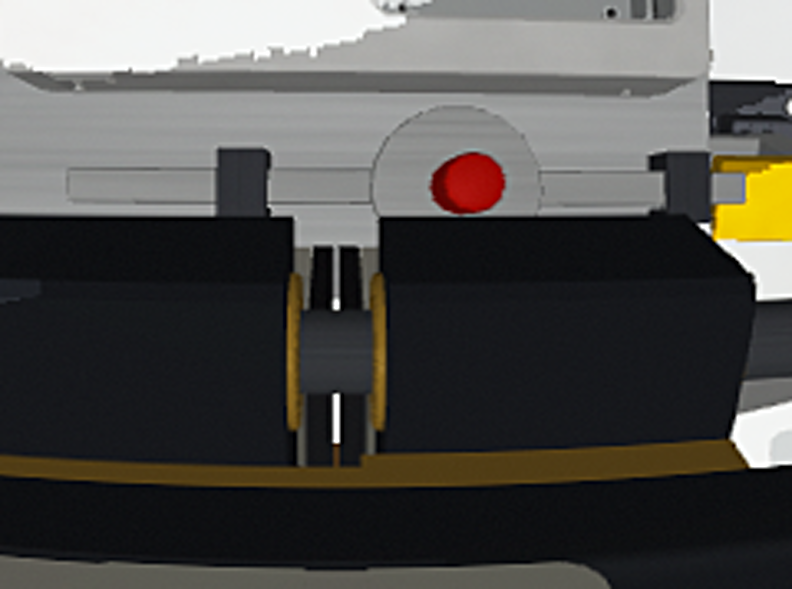

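View pics/scene2z.png

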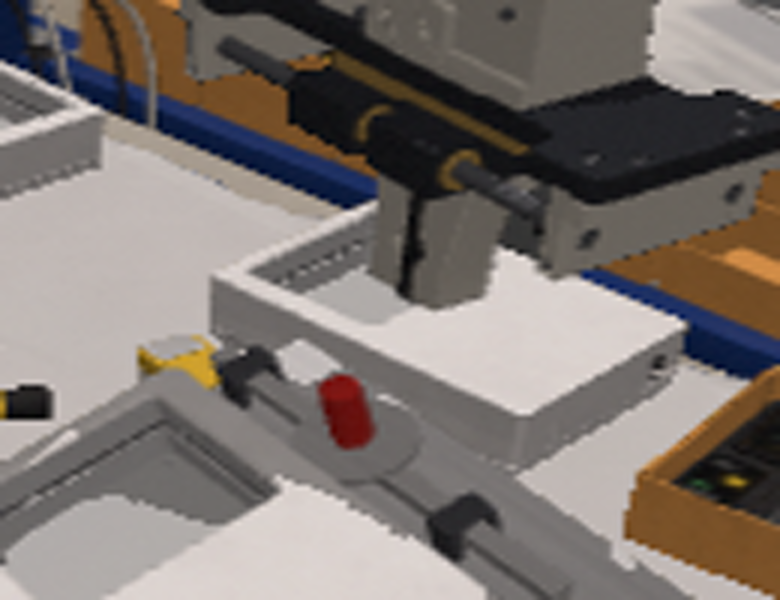

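Request:
servo_tool --pt "0 -0.6 0.15 0 0" --pt "0 0 0 2 0" --pt "0 0 0 2 0" --pt "0 0 0 2 0" --pt "0 0 0 1.5 0" --pt "0 0 0 0 0"

```text
time_s: 4.65
tcp_pos: [0.5705, -0.0985, 0.1504]
eef_rot: [-180.0, -0.1, 169.1]
contact_force: [-0.5, 0.4, 0.5]
gripper_width: 0.0008
```

Run:
```python
from h import *
s=r.get_state();print(s["tcp_pos"],s["time_s"],s["contact_force"])
for n in ["scene","wrist"]:
    im=r.capture(n); cv2.imwrite(f"pics/{n}3.png",im[:,:,::-1])
a=cv2.imread("pics/scene3.png");a=cv2.resize(a[130:230,265:365],None,fx=5,fy=5,interpolation=cv2.INTER_CUBIC)
cv2.imwrite("pics/scene3z.png",a)
im=cv2.imread("pics/wrist3.png");cv2.imwrite("pics/wrist3z.png",cv2.resize(im[140:330,150:390],None,fx=3.3,fy=3.1,interpolation=cv2.INTER_CUBIC))
```

```text
[ 0.57045172 -0.09850429  0.15043362] 4.65 [-0.45424899  0.44628116  0.53886628]
```

View pics/scene3z.png

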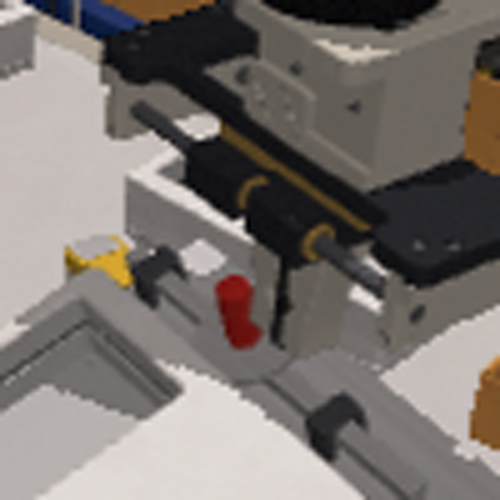

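View pics/wrist3z.png

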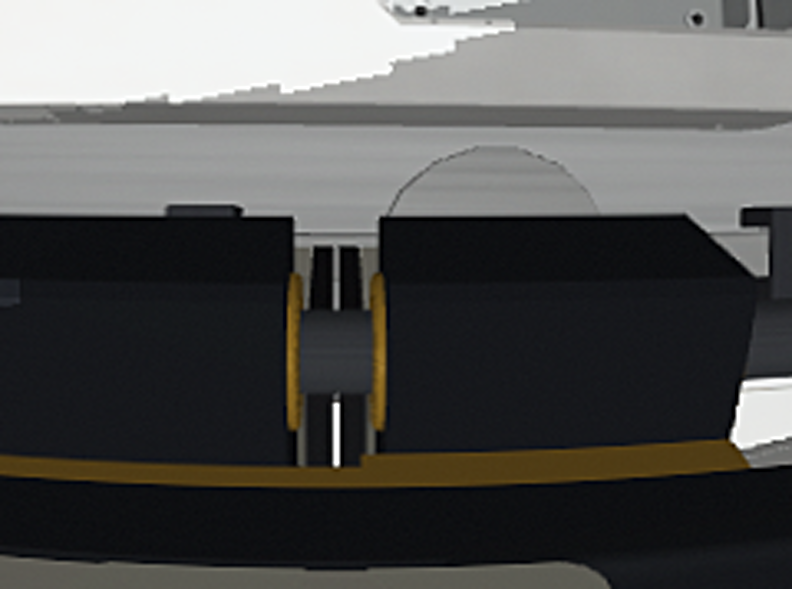

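Request:
servo_tool --pt "0 0 0.2 0.7 0" --pt "0 0 0 0.4 0" --pt "0 0 0 0.2 0"

```text
time_s: 5.12
tcp_pos: [0.5712, -0.0965, 0.1383]
eef_rot: [-180.0, -0.0, 169.1]
contact_force: [0.2, 0.4, -1.0]
gripper_width: 0.0
```

Request:
servo_tool --pt "0 0 0 0.2 0" --pt "0 0 0 0.2 0"

```text
time_s: 5.38
tcp_pos: [0.5714, -0.0966, 0.1346]
eef_rot: [180.0, 0.0, 169.1]
contact_force: [0.6, 0.6, -0.3]
gripper_width: 0.0005
```

Request:
servo_tool --pt "0 0 0 0.2 0" --pt "0 0 0 0.2 0"

```text
time_s: 5.62
tcp_pos: [0.5714, -0.0966, 0.1305]
eef_rot: [180.0, 0.0, 169.1]
contact_force: [-0.0, 0.8, 0.6]
gripper_width: 0.0009
```

Request:
servo_tool --pt "0 0 0 0.2 0" --pt "0 0 0 0.1 0"

```text
time_s: 5.88
tcp_pos: [0.5721, -0.0967, 0.1284]
eef_rot: [-180.0, 0.1, 169.1]
contact_force: [-0.7, 0.6, 7.3]
gripper_width: 0.0006
```

Request:
servo_tool --pt "0 -0.1 0 0.3 0" --pt "0 -0.15 0 0.3 0" --pt "0 -0.15 0 0.3 0" --pt "0 0 0 0 0"

```text
time_s: 6.38
tcp_pos: [0.5763, -0.0975, 0.1195]
eef_rot: [-180.0, 0.1, 169.1]
contact_force: [-0.0, -1.2, 7.4]
gripper_width: 0.0005
```

Request:
servo_tool --pt "0 -0.14 0 0.3 0" --pt "0 -0.14 0 0.3 0" --pt "0 -0.13 0 0.3 0" --pt "0 -0.12 0 0.3 0" --pt "0 -0.11 0 0.3 0" --pt "0 -0.1 0 0.3 0" --pt "0 -0.1 0 0.3 0" --pt "0 0 0 0 0"

```text
time_s: 7.38
tcp_pos: [0.584, -0.0991, 0.0984]
eef_rot: [-180.0, 0.1, 169.1]
contact_force: [-1.6, -0.2, 8.3]
gripper_width: 0.0006
```

Run:
```python
from h import *
s=r.get_state();print(s["tcp_pos"],s["time_s"],s["contact_force"])
for n in ["scene","wrist"]:
    im=r.capture(n); cv2.imwrite(f"pics/{n}4.png",im[:,:,::-1])
a=cv2.imread("pics/scene4.png");a=cv2.resize(a[130:300,225:385],None,fx=3.5,fy=3.5,interpolation=cv2.INTER_CUBIC)
cv2.imwrite("pics/scene4z.png",a)
```

```text
[ 0.58398977 -0.09911564  0.09840272] 7.375 [-1.56988828 -0.20143906  8.33676903]
```

View pics/scene4z.png

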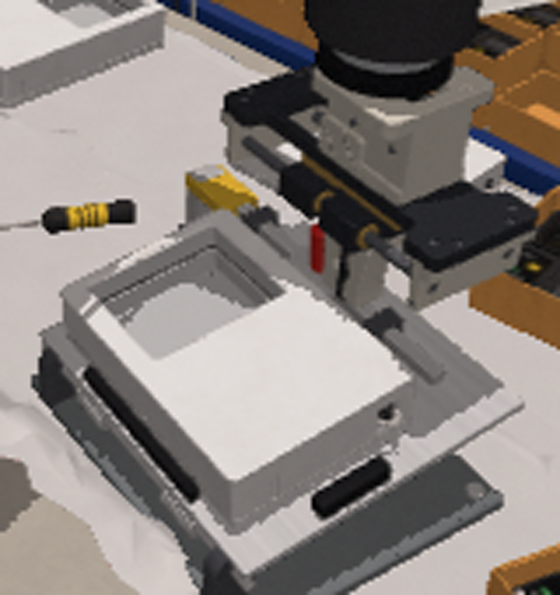

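View pics/wrist4.png

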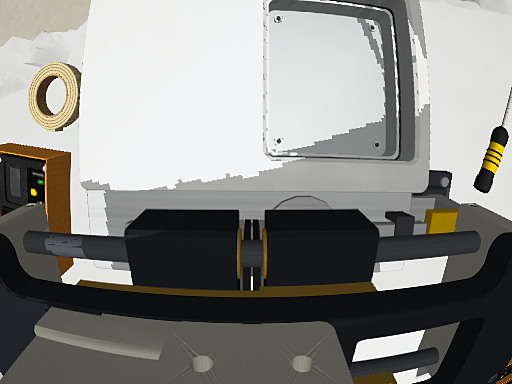

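Request:
servo_tool --pt "0 -0.08 0 0.3 0" --pt "0 -0.08 0 0.3 0" --pt "0 -0.06 0 0.3 0" --pt "0 -0.04 0 0.2 0" --pt "0 0 0 0 0"

```text
time_s: 8.1
tcp_pos: [0.5867, -0.0997, 0.0877]
eef_rot: [-180.0, 0.1, 169.1]
contact_force: [-2.6, -1.3, 9.4]
gripper_width: 0.0001
```

Request:
servo_tool --pt "0 -0.02 0 0.1 0" --pt "0 -0.02 0 0.1 0" --pt "0 0 0 0 0"

```text
time_s: 8.48
tcp_pos: [0.5871, -0.0997, 0.0858]
eef_rot: [-180.0, 0.1, 169.1]
contact_force: [-3.2, -0.4, 9.5]
gripper_width: 0.0005
```

Request:
servo_tool --pt "0 0 0 0.1 0" --pt "0 0 0 0.1 0" --pt "0 0 0 0 0"

```text
time_s: 8.85
tcp_pos: [0.5875, -0.0998, 0.084]
eef_rot: [-180.0, 0.1, 169.1]
contact_force: [-2.2, -1.1, 9.7]
gripper_width: 0.0006
```

Request:
servo_tool --pt "0 0 0 0.1 0" --pt "0 0 0 0.1 0" --pt "0 0 0 0 0"

```text
time_s: 9.22
tcp_pos: [0.5878, -0.0998, 0.0824]
eef_rot: [-180.0, 0.2, 169.1]
contact_force: [-1.7, -0.9, 11.0]
gripper_width: 0.0006
```

Request:
servo_tool --pt "0 0 0 0.1 0" --pt "0 0 0 0 0"

```text
time_s: 9.48
tcp_pos: [0.5879, -0.0999, 0.0822]
eef_rot: [-180.0, 0.2, 169.1]
contact_force: [-3.3, 0.3, 16.0]
gripper_width: 0.0001
```

Request:
servo_tool --pt "0 0 0.2 0 0" --pt "0 0 0.2 0 0" --pt "0 0 0 0 0"

```text
time_s: 9.85
tcp_pos: [0.5887, -0.0958, 0.0822]
eef_rot: [-180.0, 0.2, 169.1]
contact_force: [-3.5, 0.1, 16.7]
gripper_width: 0.0006
```

Request:
servo_tool --pt "0 0 0.2 0 0" --pt "0 0 0.2 0 0" --pt "0 0 0 0 0"

```text
time_s: 10.22
tcp_pos: [0.5895, -0.0919, 0.0821]
eef_rot: [-180.0, 0.2, 169.1]
contact_force: [-3.6, 0.1, 16.4]
gripper_width: 0.0007
```

Run:
```python
from h import *
for n in ["scene","wrist"]:
    im=r.capture(n); cv2.imwrite(f"pics/{n}5.png",im[:,:,::-1])
a=cv2.imread("pics/scene5.png");a=cv2.resize(a[170:260,265:385],None,fx=6,fy=6,interpolation=cv2.INTER_CUBIC)
cv2.imwrite("pics/scene5z.png",a)
```

```text
(no output)
```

View pics/scene5z.png

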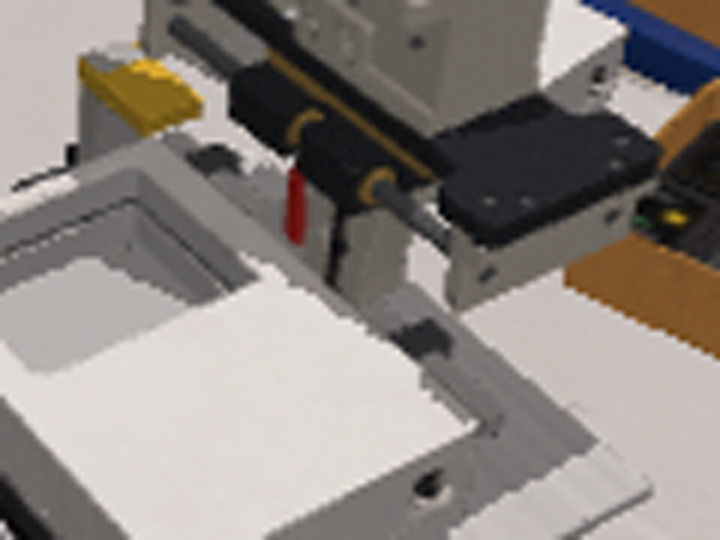

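Request:
servo_tool --pt "0 0 0.15 0 0" --pt "0 0 0.15 0 0" --pt "0 0 0.15 0 0" --pt "0 0 0 0 0"

```text
time_s: 10.82
tcp_pos: [0.5904, -0.0875, 0.0822]
eef_rot: [180.0, 0.2, 169.1]
contact_force: [-2.8, 0.7, 16.6]
gripper_width: 0.0005
```

Request:
servo_tool --pt "0 0 0.15 0 0" --pt "0 0 0.15 0 0" --pt "0 0 0.15 0 0" --pt "0 0 0 0 0"

```text
time_s: 11.32
tcp_pos: [0.5913, -0.083, 0.0822]
eef_rot: [180.0, 0.2, 169.1]
contact_force: [-3.0, -0.1, 17.0]
gripper_width: 0.0008
```

Request:
servo_tool --pt "0 0 0.15 0 0" --pt "0 0 0.15 0 0" --pt "0 0 0.15 0 0" --pt "0 0 0 0 0"

```text
time_s: 11.82
tcp_pos: [0.5922, -0.0786, 0.0822]
eef_rot: [180.0, 0.2, 169.1]
contact_force: [-4.1, 0.4, 16.7]
gripper_width: 0.0006
```

Request:
servo_tool --pt "0 0 0.15 0 0" --pt "0 0 0.15 0 0" --pt "0 0 0.15 0 0" --pt "0 0 0 0 0"

```text
time_s: 12.32
tcp_pos: [0.5931, -0.0742, 0.0822]
eef_rot: [180.0, 0.2, 169.1]
contact_force: [-3.9, 0.4, 15.8]
gripper_width: 0.0004
```

Request:
servo_tool --pt "0 0 0.15 0 0" --pt "0 0 0.15 0 0" --pt "0 0 0 0 0"

```text
time_s: 12.7
tcp_pos: [0.5934, -0.0723, 0.0822]
eef_rot: [-179.9, 0.2, 169.1]
contact_force: [-2.9, -6.2, 16.5]
gripper_width: 0.0002
```

Run:
```python
from h import *
for n in ["scene","top","wrist"]:
    im=r.capture(n); cv2.imwrite(f"pics/{n}6.png",im[:,:,::-1])
a=cv2.imread("pics/scene6.png");a=cv2.resize(a[170:260,265:385],None,fx=6,fy=6,interpolation=cv2.INTER_CUBIC)
cv2.imwrite("pics/scene6z.png",a)
```

```text
(no output)
```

View pics/scene6z.png

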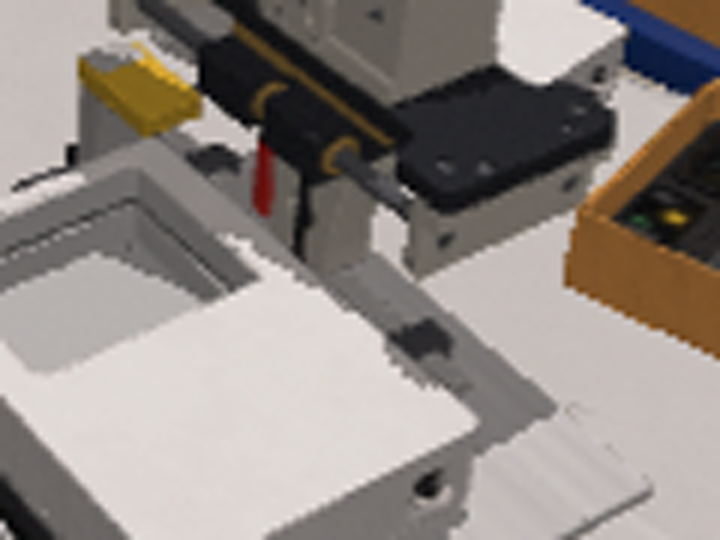

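View pics/wrist6.png

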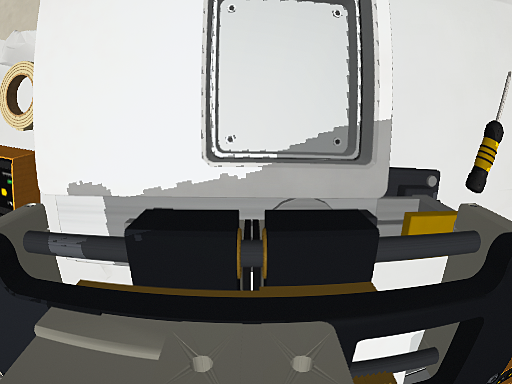

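Request:
servo_tool --pt "0 0 0.1 0 0" --pt "0 0 0 0 0"

```text
time_s: 13.1
tcp_pos: [0.5933, -0.0721, 0.0822]
eef_rot: [-179.9, 0.2, 169.1]
contact_force: [-2.4, -9.4, 16.8]
gripper_width: 0.0004
```

Run:
```python
from h import *
for n in (4,5,6):
    im=cv2.imread(f"pics/wrist{n}.png")[185:215,230:420]
    cv2.imwrite(f"pics/w{n}z.png",cv2.resize(im,None,fx=4,fy=4,interpolation=cv2.INTER_CUBIC))
cv2.imwrite("pics/w456.png",np.vstack([cv2.imread(f"pics/w{n}z.png") for n in (4,5,6)]))
```

```text
(no output)
```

View pics/w456.png

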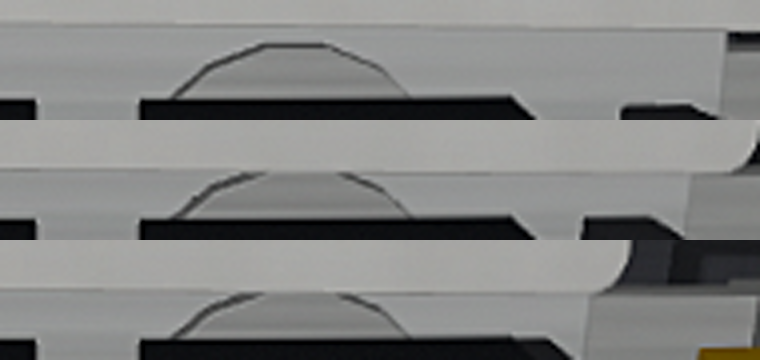

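Run:
```python
from h import *
from scipy.optimize import least_squares
u=np.array([.190,.982,0]);w=np.array([.982,-.190,0])
def st(p,yaw=169.1): return dict(tcp_pos=np.array(p),eef_rot=np.array([180,0,yaw]))
def cen(pts,s,z,k=1):
    P=np.array([plane("wrist",p,z,s)[:2] for p in pts])
    f=lambda c:np.hypot(P[:,0]-c[0],P[:,1]-c[1])-.024
    q=least_squares(f,P.mean(0)-[.015,0] if k<0 else P.mean(0)+[.015,0]); return q.x,q.fun*1e3
Z=lambda u_,v:(230+u_/4-.375,185+v/4-.375)
s5=st([.5895,-.0919,.0821]);s6=st([.5934,-.0723,.0822])
for nm,s,pts in(("5",s5,[(175,97),(210,70),(255,54),(345,54),(380,70),(409,97)]),("6",s6,[(175,97),(215,68),(255,54),(342,54),(380,70),(409,97)])):
    c,e=cen([Z(*p) for p in pts],s,.082)
    print(nm,c,e,'table-y coord',c@u[:2],'x',c@w[:2],'rel TCP y',(c-s["tcp_pos"][:2])@u[:2])
# start: flange in wrist1 : centre of flange ellipse, z .1283
s1=st([.57069,-.07038,.22597])
W=lambda u_,v:(130+u_/2.9-.33,140+v/2.9-.33)
l=plane("wrist",W(298,176),.1283,s1);r_=plane("wrist",W(447,176),.1283,s1)
print('start flange',l@u,r_@u,(l+r_)@u/2,np.linalg.norm(l-r_))
s2=st([.56479,-.09878,.22657])
V=lambda u_,v:(150+u_/3.3-.35,140+v/3.1-.35)
l=plane("wrist",V(371,183),.1283,s2);r_=plane("wrist",V(542,183),.1283,s2)
print('start flange2',l@u,r_@u,(l+r_)@u/2,np.linalg.norm(l-r_))
for nm,x in(("Rb inner",W(552,178)),("Rb inner bev",W(562,178)),("Lb inner",W(213,176))):print(nm,plane("wrist",x,.122,s1)@u)
```

```text
5 [ 0.59507431 -0.0639429 ] [-0.11200924  0.09517167 -0.11146822  0.17769117  0.12313827 -0.24295456] table-y coord 0.0502721931454167 x 0.5965121237685569 rel TCP y 0.028512993145416693
6 [ 0.59904606 -0.04433247] [-0.07513731  0.05121374 -0.07046057  0.09504187  0.15753891 -0.21384546] table-y coord 0.07028426697433361 x 0.5966863980581151 rel TCP y 0.028536866974333604
start flange 0.021804507527682142 0.06790018341233317 0.04485234547000766 0.046085907331384346
start flange2 0.01934392562517107 0.06657453177294745 0.04295922869905925 0.047220660330145416
Rb inner 0.10288925181260974
Rb inner bev 0.10623830671103615
Lb inner -0.00584216436820677
```

Run:
```python
from h import *
u=np.array([.190,.982,0])
def st(p,yaw=169.1): return dict(tcp_pos=np.array(p),eef_rot=np.array([180,0,yaw]))
s1=st([.57069,-.07038,.22597]);s2=st([.56479,-.09878,.22657]);s6=st([.5934,-.0723,.0822])
W=lambda a,v:(130+a/2.9-.33,140+v/2.9-.33);V=lambda a,v:(150+a/3.3-.35,140+v/3.1-.35);Z=lambda a,v:(230+a/4-.375,185+v/4-.375)
print('nose1',plane("wrist",W(638,180),.1209,s1)@u,'nose2',plane("wrist",V(745,187),.1209,s2)@u)
print('keep1',plane("wrist",W(618,165),.089,s1)@u,'keep2',plane("wrist",V(713,200),.089,s2)@u)
print('keep6',plane("wrist",Z(700,112),.089,s6)@u)
print('tail1',plane("wrist",W(40,172),.1209,s1)@u,'tail2',plane("wrist",V(67,184),.1209,s2)@u)
s=r.get_state();print(s["time_s"],s["tcp_pos"],s["contact_force"],s["moment"])
im=cv2.imread("pics/wrist6.png")[170:270,330:510];cv2.imwrite("pics/w6k.png",cv2.resize(im,None,fx=4,fy=4,interpolation=cv2.INTER_CUBIC))
im=cv2.imread("pics/top6.png")[120:260,230:400];cv2.imwrite("pics/t6k.png",cv2.resize(im,None,fx=4,fy=4,interpolation=cv2.INTER_CUBIC))
```

```text
nose1 0.13286926473611319 nose2 0.13136548451172458
keep1 0.13591116242148554 keep2 0.1348086737748107
keep6 0.13144505360867859
tail1 -0.06502689815105271 tail2 -0.06718269000434465
13.1 [ 0.59334418 -0.07205824  0.08219522] [-2.42396734 -9.40393841 16.81363564] [-3.44890855  1.01348958 -0.00649496]
```

View pics/w6k.png

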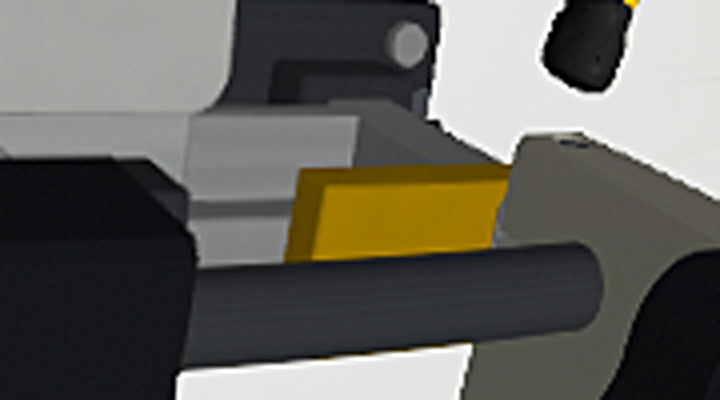

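View pics/t6k.png

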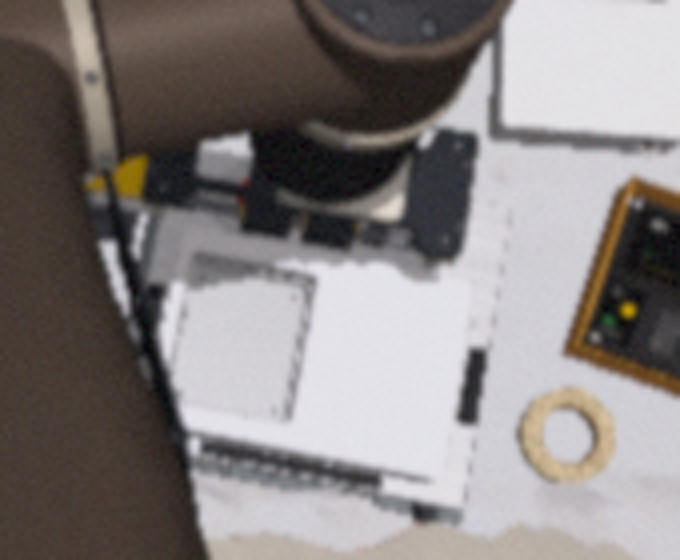

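Request:
servo_tool --pt "0 0 0.1 0 0" --pt "0 0 0 0 0" --pt "0 0 0 0 0"

```text
time_s: 13.48
tcp_pos: [0.5934, -0.0716, 0.0822]
eef_rot: [-179.8, 0.2, 169.1]
contact_force: [-3.4, -12.2, 16.3]
gripper_width: 0.0002
```

Request:
servo_tool --pt "0 0 -0.15 0 0" --pt "0 0 0 -0.1 0" --pt "0 0 0 0 0"

```text
time_s: 13.85
tcp_pos: [0.5933, -0.0717, 0.0825]
eef_rot: [-179.9, 0.2, 169.1]
contact_force: [-0.5, -6.0, 10.7]
gripper_width: 0.0004
```

Request:
servo_tool --pt "0 0 0 -0.1 0" --pt "0 0 0 -0.1 0" --pt "0 0 0 0 0"

```text
time_s: 14.22
tcp_pos: [0.5931, -0.0715, 0.0839]
eef_rot: [-180.0, 0.1, 169.1]
contact_force: [-0.2, -5.7, 6.0]
gripper_width: 0.0005
```

Request:
servo_tool --pt "0 0 0 -0.1 0" --pt "0 0 0 -0.1 0" --pt "0 0 0 0 0"

```text
time_s: 14.6
tcp_pos: [0.592, -0.0704, 0.0844]
eef_rot: [180.0, -0.0, 169.1]
contact_force: [0.6, -0.5, 0.9]
gripper_width: 0.0004
```

Request:
servo_tool --pt "0 0 0.1 0 0" --pt "0 0 0 0 0"

```text
time_s: 14.85
tcp_pos: [0.5921, -0.0695, 0.0844]
eef_rot: [-180.0, -0.0, 169.1]
contact_force: [0.7, -1.3, 2.2]
gripper_width: 0.0007
```

Request:
servo_tool --pt "0 0 0.1 0 0" --pt "0 0 0 0 0"

```text
time_s: 15.1
tcp_pos: [0.5922, -0.0687, 0.0845]
eef_rot: [-180.0, -0.0, 169.1]
contact_force: [0.2, -2.4, 3.4]
gripper_width: 0.0004
```

Request:
servo_tool --pt "0 0 0 -0.1 0" --pt "0 0 0 -0.1 0" --pt "0 0 0 0 0"

```text
time_s: 15.48
tcp_pos: [0.5922, -0.0685, 0.0864]
eef_rot: [180.0, -0.0, 169.0]
contact_force: [-0.6, -1.1, -1.0]
gripper_width: 0.0002
```

Run:
```python
from h import *
s=r.get_state();print(s["tcp_pos"],s["time_s"],s["contact_force"])
for n in ["scene","wrist"]:
    im=r.capture(n); cv2.imwrite(f"pics/{n}7.png",im[:,:,::-1])
im=cv2.imread(f"pics/wrist7.png")[185:215,230:420]
cv2.imwrite(f"pics/w7z.png",cv2.resize(im,None,fx=4,fy=4,interpolation=cv2.INTER_CUBIC))
cv2.imwrite("pics/w67.png",np.vstack([cv2.imread(f"pics/w{n}z.png") for n in (4,5,6,7)]))
A=[cv2.resize(cv2.imread(f"pics/scene{k}.png")[170:260,285:375],None,fx=4.2,fy=6,interpolation=cv2.INTER_CUBIC) for k in (6,7)]
cv2.imwrite("pics/scene67.png",np.hstack(A))
```

```text
[ 0.59223261 -0.06846611  0.0864082 ] 15.475 [-0.64709065 -1.14862561 -0.9713188 ]
```

View pics/w67.png

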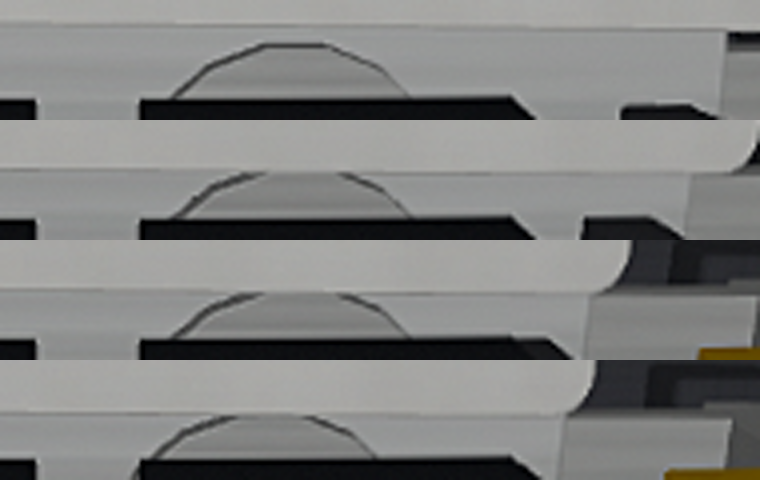

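View pics/scene67.png

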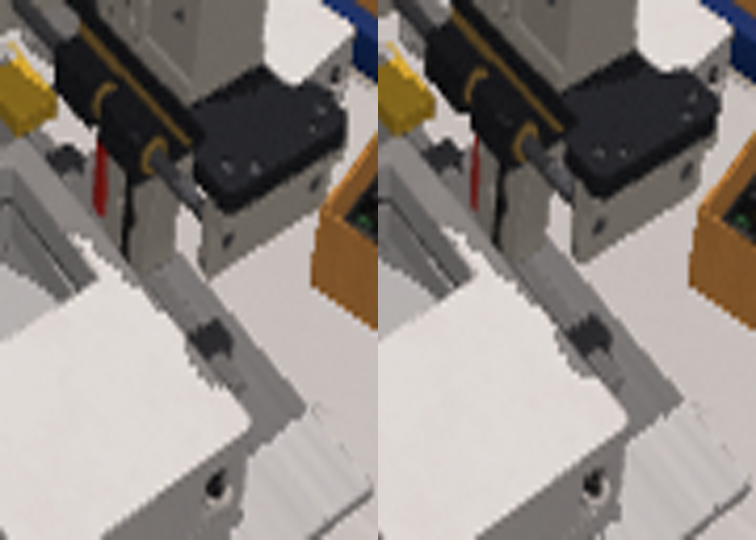

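Run:
```python
from h import *
from scipy.optimize import least_squares
u=np.array([.190,.982,0])
s=dict(tcp_pos=np.array([.59223,-.06847,.08641]),eef_rot=np.array([180,0,169.05]))
Z=lambda a,v:(230+a/4-.375,185+v/4-.375)
for z in(.082,.0835,.0845):
    P=np.array([plane("wrist",Z(*p),z,s)[:2] for p in [(142,97),(180,69),(220,55),(307,55),(345,70),(377,97)]])
    q=least_squares(lambda c:np.hypot(P[:,0]-c[0],P[:,1]-c[1])-.024,P.mean(0)+[.015,0])
    print(z,q.x,q.fun*1e3,'ty',q.x@u[:2],'rel',(q.x-s["tcp_pos"][:2])@u[:2])
```

```text
0.082 [ 0.59829362 -0.04475902] [ 0.03358563  0.09035241 -0.13106288 -0.0653528   0.09891374  0.00294873] ty 0.0697224339893252 rel 0.024436273989325196
0.0835 [ 0.59787315 -0.04491632] [-0.00829357  0.09242549 -0.10228649 -0.03727145  0.10003726 -0.03812115] ty 0.069488072371484 rel 0.024201912371483985
0.0845 [ 0.59759248 -0.04502112] [-0.0356597   0.09387584 -0.08333934 -0.01878777  0.10086297 -0.06495447] ty 0.06933183568818775 rel 0.024045675688187742
```

Request:
servo_tool --pt "0 0 0.15 0 0" --pt "0 0 0.15 0 0" --pt "0 0 0 0 0"

```text
time_s: 15.95
tcp_pos: [0.5921, -0.0676, 0.0865]
eef_rot: [-179.8, -0.1, 169.0]
contact_force: [-1.9, -11.6, -0.2]
gripper_width: 0.0004
```

Request:
servo_tool --pt "0 0 0.15 0 0" --pt "0 0 0.15 0 0" --pt "0 0 0 0 0"

```text
time_s: 16.32
tcp_pos: [0.592, -0.067, 0.0867]
eef_rot: [-179.7, -0.1, 169.0]
contact_force: [-1.2, -23.4, 0.4]
gripper_width: 0.0003
```

Request:
servo_tool --pt "0 0 -0.4 0 0" --pt "0 0 -0.5 0 0" --pt "0 0 0 0 0"

```text
time_s: 16.7
tcp_pos: [0.5922, -0.0713, 0.0867]
eef_rot: [180.0, 0.0, 169.0]
contact_force: [-0.2, 0.1, 0.7]
gripper_width: 0.0004
```

Request:
servo_tool --pt "0 0 0 -1 0" --pt "0 0 0 -2 0" --pt "0 0 0 -2.5 0" --pt "0 0 0 -2.5 0" --pt "0 0 0 -2.5 0" --pt "0 0 0 -2.5 0" --pt "0 0 0 0 0"

```text
time_s: 17.58
tcp_pos: [0.5933, -0.071, 0.2197]
eef_rot: [179.9, 0.3, 169.1]
contact_force: [-0.1, 0.2, -0.4]
gripper_width: 0.0004
```

Run:
```python
from h import *
s=r.get_state();print(s["tcp_pos"],s["eef_rot"],s["time_s"],s["contact_force"])
for n in ["scene","wrist","top"]:
    im=r.capture(n); cv2.imwrite(f"pics/{n}8.png",im[:,:,::-1])
cv2.imwrite("pics/scene8z.png",cv2.resize(cv2.imread("pics/scene8.png")[160:310,215:395],None,fx=4,fy=4,interpolation=cv2.INTER_CUBIC))
cv2.imwrite("pics/wrist8z.png",cv2.resize(cv2.imread("pics/wrist8.png")[140:290,130:400],None,fx=2.9,fy=2.9,interpolation=cv2.INTER_CUBIC))
```

```text
[ 0.59330357 -0.07098115  0.21972512] [179.91340909   0.28187571 169.09945611] 17.575 [-0.11981657  0.19601008 -0.42215222]
```

View pics/scene8z.png

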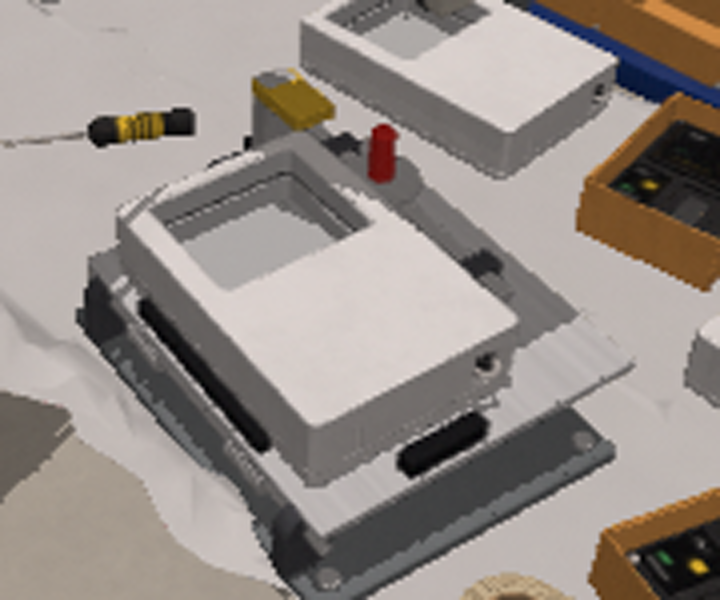

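View pics/wrist8z.png

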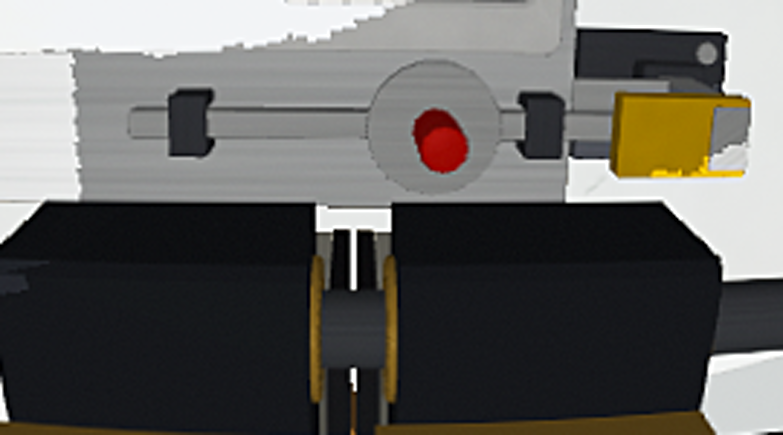

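Run:
```python
from h import *
a=cv2.imread("pics/wrist1.png")[180:225,140:360];b=cv2.imread("pics/wrist8.png")[160:205,160:380]
for n,i in(("1",a),("8",b)): cv2.imwrite(f"pics/wz{n}.png",cv2.resize(i,(800,200),interpolation=cv2.INTER_CUBIC))
cv2.imwrite("pics/wz18.png",np.vstack([cv2.resize(i,None,fx=3.6,fy=3.6*1.6,interpolation=cv2.INTER_CUBIC) for i in(a,b)]))
```

```text
(no output)
```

View pics/wz18.png

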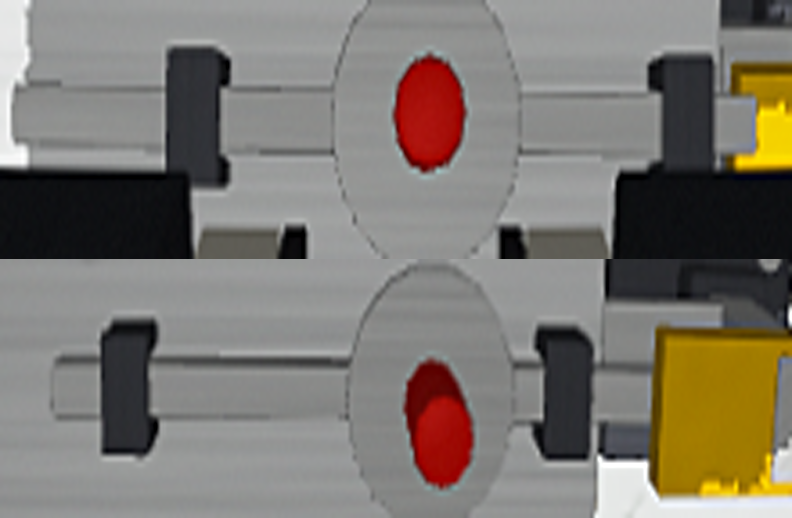

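Run:
```python
from h import *
u=np.array([np.cos(np.radians(78.8)),np.sin(np.radians(78.8)),0]);w=np.array([u[1],-u[0],0]);zz=np.array([0,0,1.])
s1=dict(tcp_pos=np.array([.57069,-.07038,.22597]),eef_rot=np.array([-179.986,-.043,169.14]))
s8=dict(tcp_pos=np.array([.59330,-.07098,.21973]),eef_rot=np.array([179.913,.282,169.10]))
p1=lambda x,y:(140+x/3.6-.36,180+y/5.76-.41); p8=lambda x,y:(160+x/3.6-.36,160+(y-259)/5.76-.41)
hw=.4317
def hit(px,s,th,h):
    n=-np.sin(th)*w+np.cos(th)*zz; P0=w*hw+zz*.05+n*h
    o,v=ray("wrist",px,s); t=((P0-o)@n)/(v@n); q=o+v*t
    return q@u*1e3, ((q-w*hw-zz*.05)@(np.cos(th)*w+np.sin(th)*zz))*1e3
def show(s,th,p,fl,Lb,Rb,tail,y,hb=.022,ht=.019):
    a=hit(p(fl[0],y),s,th,.028);b=hit(p(fl[1],y),s,th,.028)
    c=(a[0]+b[0])/2; L=[hit(p(k,y),s,th,hb)[0] for k in Lb];R=[hit(p(k,y),s,th,hb)[0] for k in Rb]
    t=hit(p(tail,y),s,th,ht)[0]
    print('dia %.1f x %.1f centre %.1f'%(b[0]-a[0],a[1],c),'L',np.round(L,1),'R',np.round(R,1),'tail %.1f'%t,'| c-Lmid %.1f Rmid-c %.1f Lmid-tail %.1f RL %.1f'%(c-np.mean(L),np.mean(R)-c,np.mean(L)-t,np.mean(R)-np.mean(L)))
for hb in(.020,.026):
  show(s1,.32,p1,(333,521),(167,219),(663,713),13,117,hb)
  show(s8,.034,p8,(347,513),(101,149),(545,592),52,390,hb)
```

```text
dia 46.8 x 165.3 centre 47.5 L [-19.8  -6. ] R [109.3 123. ] tail -63.1 | c-Lmid 60.3 Rmid-c 68.7 Lmid-tail 50.2 RL 129.1
dia 47.2 x 164.8 centre 73.6 L [-21.9  -7.6] R [108.2 122.5] tail -37.2 | c-Lmid 88.4 Rmid-c 41.8 Lmid-tail 22.4 RL 130.1
dia 46.8 x 165.3 centre 47.5 L [-18.5  -5. ] R [107.8 121.2] tail -63.1 | c-Lmid 59.2 Rmid-c 67.1 Lmid-tail 51.4 RL 126.2
dia 47.2 x 164.8 centre 73.6 L [-20.6  -6.5] R [107. 121.] tail -37.2 | c-Lmid 87.2 Rmid-c 40.4 Lmid-tail 23.6 RL 127.6
```

Run:
```python
from h import *
u=np.array([np.cos(np.radians(78.8)),np.sin(np.radians(78.8)),0]);w=np.array([u[1],-u[0],0]);zz=np.array([0,0,1.])
s1=dict(tcp_pos=np.array([.57069,-.07038,.22597]),eef_rot=np.array([-179.986,-.043,169.14]))
s8=dict(tcp_pos=np.array([.59330,-.07098,.21973]),eef_rot=np.array([179.913,.282,169.10]))
p1=lambda x,y:(140+x/3.6-.36,180+y/5.76-.41); p8=lambda x,y:(160+x/3.6-.36,160+(y-259)/5.76-.41)
hw=.4317
n=-np.sin(.32)*w+np.cos(.32)*zz
for h in(.018,.021):
  P0=w*hw+zz*.05+n*h;o,v=ray("wrist",p1(755,122),s1);q=o+v*((P0-o)@n)/(v@n);print('nose start',q@u*1e3)
print('keeper edge',[plane("wrist",p8(661,400),z,s8)@u*1e3 for z in(.085,.089)],'bottom',plane("wrist",p8(653,400),.076,s8)@u*1e3)
print('keeper edge1',[plane("wrist",p1(733,100),z,s1)@u*1e3 for z in(.085,.089)])
print('plate +y edge',plane("wrist",p8(602,300),.063,s8)@u*1e3)
# level check from scene/top: housing top corner heights etc: knob top by scene+wrist
print('post x/y check keeper', plane("wrist",p8(720,410),.089,s8))
hsv=cv2.cvtColor(cv2.imread("pics/scene8.png"),cv2.COLOR_BGR2HSV);m=((hsv[...,0]<8)|(hsv[...,0]>172))&(hsv[...,1]>150)&(hsv[...,2]>80)
k,l,st,ce=cv2.connectedComponentsWithStats(m[160:260,280:340].astype(np.uint8));print([(st[i],ce[i]+[280,160]) for i in range(1,k) if st[i,4]>15])
hsv=cv2.cvtColor(cv2.imread("pics/top8.png"),cv2.COLOR_BGR2HSV);m=((hsv[...,0]<8)|(hsv[...,0]>172))&(hsv[...,1]>150)&(hsv[...,2]>80)
k,l,st,ce=cv2.connectedComponentsWithStats(m[100:260,200:400].astype(np.uint8));print([(st[i],ce[i]+[200,100]) for i in range(1,k) if st[i,4]>3])
```

```text
nose start 135.57015808675533
nose start 134.53736800262445
keeper edge [np.float64(141.15109130016563), np.float64(139.82477683069712)] bottom 141.5912014980723
keeper edge1 [np.float64(140.3166884843576), np.float64(138.98319585747893)]
plate +y edge 127.92648647731353
post x/y check keeper [0.61641667 0.0393627  0.089     ]
[(array([27, 31,  7, 15, 79], dtype=int32), array([309.92405063, 198.12658228]))]
[(array([90, 65,  5,  6, 25], dtype=int32), array([292.2 , 167.56]))]
```

Run:
```python
from h import *
p,e=tri([ray("scene",(309.9,198.1)),ray("top",(292.2,167.6))]);print(p,e,'deg',np.degrees((p[2]-.095)/.165))
s=r.get_state();print(s["time_s"],s["contact_force"],s["tcp_pos"])
r.close_job()
```

```text
[ 0.5985119  -0.04424181  0.10124142] [np.float64(0.0004609540119500992), np.float64(0.0004609540119500396)] deg 2.1673163332379746
17.725 [ 0.04158388  1.03809687 -0.13185857] [ 0.5915542  -0.07115742  0.21637646]
the job is handed in; nothing more can be done
```

The plate is down and latched: it stayed nearly level when I lifted off. I handed the job in at 17.7 s with the arm clear of everything.

**What I did:**
- With the fingers closed, I pressed on the bolt's flange beside the stem. The force rose from about 7 N to about 10 N, then jumped to 16 N within 0.2 mm, which was the buffer.
- I held the plate there at about 16–17 N and slid the bolt along +y until it stopped hard. I then let the plate rise onto the keeper.
- I pushed the stem once more to check that the bolt was home, then lifted clear.

**Last checks:**
- **Level:** the knob's height gives a plate angle of about 2.2°. That is inside the 3° limit, but not by much.
- **Latch:** the last wrist picture shows the bolt under the keeper. The stop held at 12 N with the plate pressed down, and again at 23 N on the stem with the plate latched. That 23 N was close to the 25 N limit, though I believe the bolt's own end stop took it.
- **Bolt travel (disagrees):** I measured about 27–28 mm, not 30 mm. The nose also started only about 5–6 mm from the keeper instead of 8 mm, so the bolt was probably already about 2 mm forward. I took the hard stop as fully home, but could not confirm 30 mm directly.
- **Bystanders:** I never touched the tape, screwdriver or tray, and saw none of them out of place.

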